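# Free a sagging bolt and hold the locker gate ajar

## Task

The bolt on the small wire locker sags, so the tooth at its end hangs behind the keeper's bent-up lip: take the bolt by its red knob, lift it over the lip while drawing it back out of the keeper without forcing it against the brass, and swing the gate towards you. The gate springs shut by itself, so finish still holding the red knob with the bolt drawn, keeping the gate still and about 25 degrees ajar so that a colleague can reach the torch and burner inside. Leave the other things on the bench where they stand.

Things in the scene. Friction and masses are not known exactly. Their poses are not given: they have to be found in the camera images.
- locker: fixed wire locker, plywood floor and grey frame, 111 mm deep (x from -86 to +25), 240 wide (y from -115 to +125), 160 high; burner, torch and oil bottle fixed inside. Origin: on the bench below it, 82 mm behind the gate's middle plane. Own +x points to its back, +y along the front towards the keeper, z up; the gate is in the front (-x) face. Place and yaw vary
- bolt: the moving bolt. Origin: centre of its red upright knob (cylinder, 20 mm across, 34 high, on an 8 mm stem), 190 mm above the bench when sagging, 24 mm in front of the gate's middle plane, free room round and above. Axes as the gate's: y along the bar to the keeper, z up. Steel bar 10 x 10 x 177 mm, its centre line 55 mm below the origin. Weight and a light spring pull it down with 3 to 5 N in all
- keeper: brass bracket fixed on the locker's front post. Origin: middle of the upper edge of its bent-up lip (a 4 mm plate across the bar, on the gate's side), 129 mm above the bench. The sagging tooth hangs 9 mm below that edge, on the lip's +y side. Cheeks before and behind the bar keep the gate shut until the bolt is drawn some 26 mm
- bolt_tooth (a point): middle of the underside of the tooth at the bar's keeper end: 12 mm long in y, 10 wide, reaching 10 mm below the bar (15 below its centre line); 86 mm to the knob's +y and 70 mm below its centre
- gate_hinge (a point): on the upright hinge axis of the gate, 135 mm above the bench. With the bolt fully in, the knob's axis is 115 mm from it along the gate (and 24 mm in front); drawing the bolt brings it nearer by the value of bolt_draw
- gate (a joint): angle of the gate in rad: 0 shut, grows as its keeper end swings out to the front (locker's -x), turning counter-clockwise seen from above; 1.2 at the stop. A closing spring pulls it shut with 0.15 Nm at 0 and 0.27 Nm at 0.4 rad (2 to 4 N at the knob)
- bolt_draw (a joint): how far the bolt is drawn out of the keeper, m: 0 fully in, grows as the knob moves along the bolt's -y; 0.042 at the stop. At 0.008 to 0.010 the tooth meets the lip if the bolt is not lifted; beyond 0.026 the tooth is past the lip, and beyond 0.030 the bolt is well clear of the keeper. It slides with about 1.2 N of friction and stays where it is left
- bolt_lift (a joint): how far the bolt is raised in its worn guides, m: 0 sagging, 0.016 at the upper stop; more than 0.009 clears the lip
- thread_lock: small red bottle with a white nozzle, 29 mm across, 77 tall; bystander
- paste_jar: small grey jar with a white lid, 36 mm across, 52 tall; bystander
- red_block: pair of red jaw pads standing together, 16 x 29 x 44 mm; bystander
- wax_tin: low black-rimmed tin of pale wax, 47 mm across, 12 high; bystander
- black_cap: black screw cap, 36 mm across, 19 high; bystander

How it is judged:
By the outcome, as a careful person would: the job done as asked, in the order asked, and still so for the second after the job is handed in, while the arm keeps its last pose, push and grip.
It also fails if it takes over 35 s, if anything falls off the work surface, if the arm or the gripper's body presses on something with over 40 N, if the wrist force passes 120 N, or if a joint passes its speed limit or range.

## Robot

A 6-joint arm with a two-finger parallel gripper is mounted at the origin on a cart in front of the work surface, level with it; the furniture and walls round the work are solid. World frame = base frame: x ahead of the robot, y to its left, z up, the work surface at z = 0. Lengths are in m, angles in rad, forces in N, time in s.
With the tool pointing down it reaches from about 0.25 to 0.725 m from the base axis. Payload 9.7 kg.
Tool frame: the origin (TCP) lies at the very end of the fingers, on their centre line; the grasp point (between the pads) lies 19 mm behind it (ctrl.grip_point_offset is the distance from the TCP to the grasp point, in m); z points along the fingers, y is the line along which they close (so a half turn about z gives the same grasp; the last joint's range is limited). The gripper opens to 85 mm and grips with 20 to 120 N. Pads are 22 mm wide; open, the fingers measure 114 mm over their backs; the gripper's body (76 mm by 85 mm) begins 54 mm behind the grasp point. The pads swing forward as they close: fully open they stand 13 mm farther back than shut.
Start: joints at [-1.189, 0.087, 0.176, 1.66, 0, 1.571], TCP at [0.205, -0.51, 0.231] pointing down, gripper open.
Joint ranges: [-3.13, 3.13], [-0.85, 1.81], [-1.15, 1.24], [-2.2, 2.28], [-1.44, 1.52], [-3.14, 3.14]. Speed limits (rad/s): [2.22, 2.22, 2.57, 3.14, 3.14, 3.14].

## Interface

Orientations are given as [roll, pitch, yaw] about the fixed x, y, z axes, in that order (R = Rz(yaw) Ry(pitch) Rx(roll)).
In Python, from plant import ctrl gives the robot as it stands.
- The arm moves only by the tool apply_moves, never from a script. Its argument "motion" is text: rows parted by semicolons, each of 7 numbers parted by spaces: the turn, a rotation vector about the world's x, y, z each as a share of pi rad, from -1 to 1, then the shift along the world's x, y, z each as a share of 0.15 m, from -1 to 1, then the opening, from -1 (shut) to 1 (fully open). A call has 1 to 12 rows; each row is the pose to reach, as a shift and turn from the pose commanded when the call began, turning the shorter way round; what a row does not reach only later rows make up. A row lasts 1/8 s, in which the tool goes at most 62.5 mm and 10.7 degrees, less where a joint would pass 70% of its speed; a pose out of reach is approached as far as the arm can. A call with a number of a shift or a turn outside -1 to 1 is refused whole. A call with a gripper value outside its range is refused whole. The fingers move at their own pace and stop on an object; the grip force is fixed at half the most. Time passes only in rows, so rows that repeat a pose let the fingers close. It gives the time, the measured TCP pose, the force, the opening and the grip force at its end, in the units of the state.
- ctrl.get_obs(): the state, without advancing time (a new reading comes with each control period).
- ctrl.capture(name): name is "scene" or "side" or "wrist"; returns the picture (480x640x3 uint8, red, green, blue); there is no depth.
- ctrl.camera_model(name): a dict with "mtx" (3x3 intrinsics, pixels), "dist_coeffs" ([k1, k2, p1, p2, k3] as OpenCV has them; the pictures are not rectified), "R" (3x3) and "t" (3): a world point X has camera coordinates R X + t; the wrist camera has in their place "T_tool_cam" (4x4, takes a point from camera to tool coordinates, whose origin is the TCP and whose axes are the flange's). Camera axes: x right, y down, z forward; pixel columns grow to the right and rows downward; lengths in m; the calibration is good to about 2 mm. A picture is of the moment at which its call begins: read the wrist's pose just before it. camera_model takes no time and is no camera call.
- ctrl.finish_job(): hands the job in; it is judged then, once.
The state is a dict: "time_s": time; "q": joint angles; "joint_velocities": joint speeds; "tau": joint torques, N m; "position": TCP position; "tcp_rot": TCP orientation; "ft_force": force on the tool from outside, world axes, zero at the start; "wrist_torque": the same for the moment, N m; "finger_gap": finger opening in m; "grasp_force": force on a finger pad.
Only numpy, scipy, OpenCV 4.12 (cv2) and the standard library are available. Lean on these libraries where they do the work, as an engineer would, in place of code of your own. Each camera call takes 0.05 s, during which the arm holds its last target. There are 200 camera calls.

## Working session

There is one attempt and no reset: what is moved stays moved. The work goes in short steps, Python scripts to look and compute and a tool call to move; the robot and the scene stay as the last step left them, time stands still between calls to the robot, and variables do not carry over. Pictures are saved under pics/ and viewed, at most 10 in all, crops included, and the job is handed in when it is done.

Besides the shell and the picture viewer there is one more tool, called after "Request:" in YAML: its name, and indented under it one key for each argument. apply_moves: Moves the arm, as the interface text tells. Its arguments: {"type":"object","properties":{"motion":{"type":"string"}},"required":["motion"]}

```bash
mkdir -p pics
python3 - <<'E'
from plant import ctrl
import cv2,numpy as np
for n in("scene","side"):
    im=ctrl.capture(n); cv2.imwrite(f"pics/{n}0.png",im[...,::-1])
    m=ctrl.camera_model(n); print(n,m["mtx"],m["dist_coeffs"],(-np.array(m["R"]).T@m["t"]).round(3))
o=ctrl.get_obs();print(o)
E
ls
```

```text
scene [[590.8755603    0.         314.50210791]
 [  0.         590.8755603  243.93634512]
 [  0.           0.           1.        ]] [0.05019534 0.         0.         0.         0.        ] [ 0.168 -0.848  0.901]
side [[520.05071161   0.         322.19257267]
 [  0.         520.05071161 235.71024504]
 [  0.           0.           1.        ]] [0.00984143 0.         0.         0.         0.        ] [ 0.194 -0.947  0.618]
{'time_s': 0.1, 'q': array([-1.18900878e+00,  8.74159044e-02,  1.75203729e-01,  1.65981703e+00,
        1.24278169e-05,  1.57082068e+00]), 'joint_velocities': array([-0.00060899, -0.00197963,  0.00115602, -0.0013545 ,  0.0007988 ,
       -0.00061638]), 'tau': array([-1.44784182e-03, -5.21556616e+01,  4.65657413e+01,  1.59985089e-02,
       -4.68620999e-05,  2.20969116e-05]), 'position': array([ 0.20484194, -0.51019875,  0.23064307]), 'tcp_rot': array([-3.14035978e+00, -1.23977871e-05,  3.81763179e-01]), 'ft_force': array([0.48863644, 0.53300534, 0.67143236]), 'wrist_torque': array([0.04685506, 0.02067448, 0.05470389]), 'grasp_force': 0.0, 'finger_gap': 0.08548557341073296}
pics
```

View pics/scene0.png

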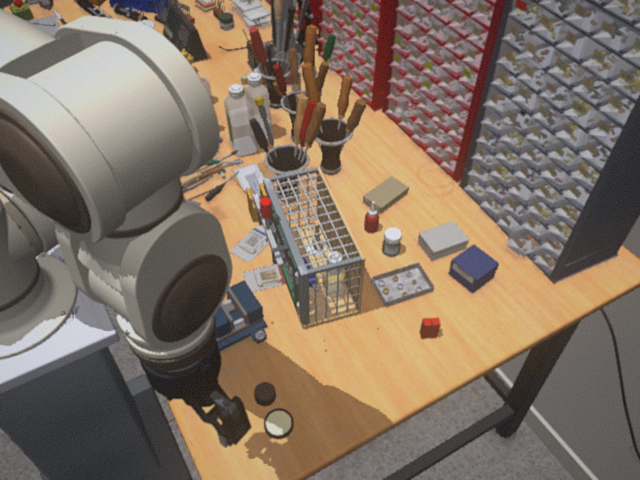

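View pics/side0.png

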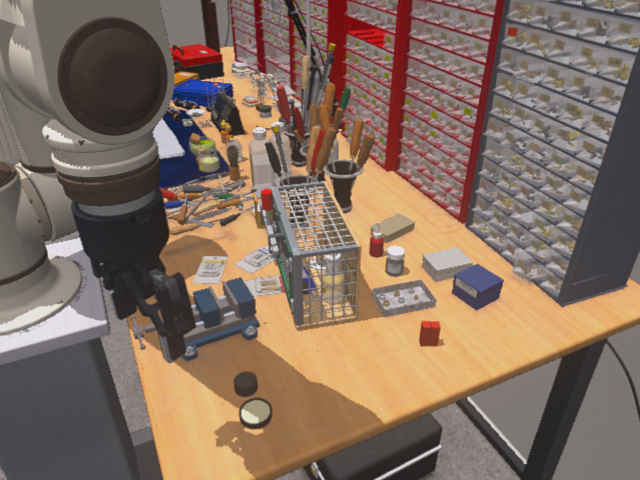

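The knob is the red cylinder at about scene (265,207) and side (267,200). The locker front faces the robot, with its near front edge around scene (302,320). I'll measure the knob and enlarge the locker for its yaw.

```bash
cat > h.py <<'E'
import numpy as np,cv2
from plant import ctrl
def ray(n,uv,o=None):
    m=ctrl.camera_model(n); p=cv2.undistortPoints(np.array([[uv]],float),m["mtx"],np.array(m["dist_coeffs"]))[0,0]
    d=np.array([*p,1.])
    if n=="wrist":
        from scipy.spatial.transform import Rotation as Ro
        T=np.array(m["T_tool_cam"]);R=Ro.from_euler("xyz",o["tcp_rot"]).as_matrix()
        return R@T[:3,3]+o["position"],R@T[:3,:3]@d
    R=np.array(m["R"]);return -R.T@np.array(m["t"]),R.T@d
def onz(n,uv,z,o=None):
    c,d=ray(n,uv,o);return c+d*(z-c[2])/d[2]
def tri(rs):
    A=0;b=0
    for c,d in rs:
        d=d/np.linalg.norm(d);P=np.eye(3)-np.outer(d,d);A=A+P;b=b+P@c
    return np.linalg.solve(A,b)
def red(im):
    h=cv2.cvtColor(im,cv2.COLOR_RGB2HSV)
    return ((((h[...,0]<8)|(h[...,0]>172))&(h[...,1]>150)&(h[...,2]>90))*255).astype(np.uint8)
E
python3 - <<'E'
from h import *
pts={}
for n,win in(("scene",(185,230,250,285)),("side",(180,225,250,285))):
    im=cv2.imread(f"pics/{n}0.png")[...,::-1].copy()
    r0,r1,c0,c1=win; k,l,s,c=cv2.connectedComponentsWithStats(red(im)[r0:r1,c0:c1])
    i=1+s[1:,4].argmax(); uv=c[i]+[c0,r0]; print(n,uv,s[i]); pts[n]=uv
    print(onz(n,uv,.19))
print("tri",tri([ray(n,pts[n]) for n in pts]))
a=cv2.imread("pics/scene0.png")[155:335,235:375];b=cv2.imread("pics/side0.png")[155:335,235:375]
cv2.imwrite("pics/z.png",cv2.resize(np.hstack([a,b]),None,fx=2.85,fy=2.85,interpolation=2))
E
```

```text
scene [264.87116564 205.98773006] [ 10  12  11  21 163]
[ 0.44803254 -0.1855579   0.19      ]
side [266.56632653 198.78571429] [ 11   9  11  21 196]
[ 0.44659923 -0.1899897   0.19      ]
tri [ 0.44991633 -0.18062853  0.18471989]
```

View pics/z.png

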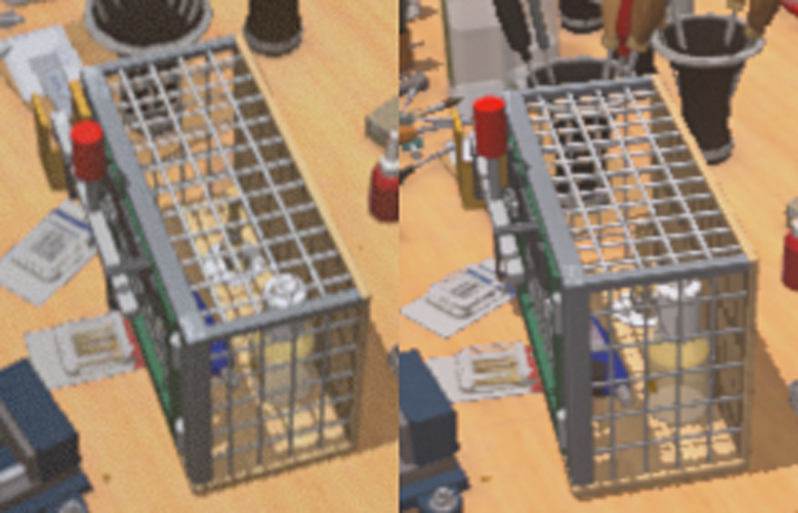

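Run:
```python
from h import *
P={"scene":[(300.6,272.5),(264.8,180.3),(364,259),(318,169)],"side":[(293,251.5),(273,187.6),(358,247),(325,182)]}
for n in P:
    a,b,c,d=[onz(n,p,.16)[:2] for p in P[n]]
    print(n,a,b,c,d,np.linalg.norm(b-a),np.degrees(np.arctan2(*(b-a)[::-1]))-90,np.degrees(np.arctan2(*(d-c)[::-1]))-90,np.degrees(np.arctan2(*(c-a)[::-1])))
```

```text
scene [ 0.4413325  -0.32138337] [ 0.49003632 -0.09759545] [ 0.54468437 -0.34879418] [ 0.59072289 -0.12001189] 0.22902640856681158 -12.278040897153446 -11.377839164747087 -14.853917399329426
side [ 0.44154953 -0.31799061] [ 0.49108714 -0.09970928] [ 0.53956251 -0.35057049] [ 0.59159603 -0.12107145] 0.22383189267047232 -12.786347780269807 -12.774504844527158 -18.386993894665647
```

Both views show the locker's top front edge running from about scene (301,272) to (265,180), which gives a yaw of about -12.5°. The knob is near (0.448, -0.187). I'll move above it and look with the wrist camera.

Request:
apply_moves:
  motion: "0 0 -0.02 0.1 0.1 0.15 1; 0 0 -0.05 0.3 0.33 0.3 1; 0 0 -0.08 0.5 0.57 0.4 1; 0 0 -0.1 0.7 0.8 0.4 1; 0 0 -0.12 0.85 0.95 0.4 1; 0 0 -0.12 0.9 1 0.4 1"

```text
time_s: 0.85
position: [0.3408, -0.3593, 0.2911]
tcp_rot: [-3.141, 0.0, 0.007]
ft_force: [-0.1, 0.7, -0.1]
finger_gap: 0.0852
grasp_force: 0.0
```

Request:
apply_moves:
  motion: "0 0 -0.02 0.13 0.2 0 1; 0 0 -0.05 0.3 0.45 0 1; 0 0 -0.071 0.5 0.75 0 1; 0 0 -0.071 0.6 0.9 0 1; 0 0 -0.071 0.62 0.93 0 1; 0 0 -0.071 0.62 0.93 0 1"

```text
time_s: 1.6
position: [0.4327, -0.2215, 0.2911]
tcp_rot: [3.141, 0.001, -0.218]
ft_force: [-0.0, 0.8, 0.5]
finger_gap: 0.0856
grasp_force: 0.0
```

Run:
```python
from h import *
o=ctrl.get_obs(); print(o["position"],o["tcp_rot"],o["q"].round(2))
im=ctrl.capture("wrist"); cv2.imwrite("pics/w1.png",im[...,::-1])
print(np.array(ctrl.camera_model("wrist")["T_tool_cam"]).round(3))
k,l,s,c=cv2.connectedComponentsWithStats(red(im))
for i in range(1,k):
    if s[i,4]>80: print(s[i],c[i],onz("wrist",c[i],.19,o))
```

```text
[ 0.4326593  -0.22146588  0.29107552] [ 3.14138502e+00  5.03855735e-04 -2.17637403e-01] [-0.47 -0.03  0.17  1.78 -0.    2.89]
[[ 0.    -0.955 -0.295  0.077]
 [ 1.    -0.     0.001  0.001]
 [-0.001 -0.295  0.955 -0.142]
 [ 0.     0.     0.     1.   ]]
[261 232  28  26 558] [274.06272401 244.60215054] [ 0.44498494 -0.18876954  0.19      ]
[ 39 333  24  39 447] [ 51.58836689 353.1409396 ] [0.39141186 0.02943529 0.19      ]
```

View pics/w1.png

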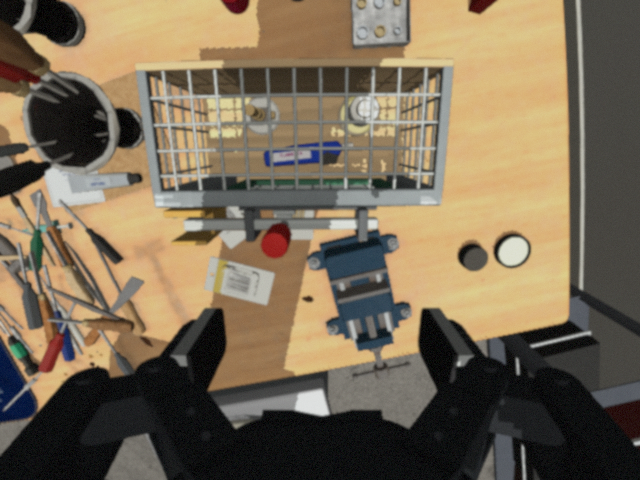

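The wrist view shows the knob at (274,245) and the bar along row 224. The bar is parallel to the frame edge, so the gripper yaw matches. Knob is at about (0.447, -0.188). I'll shift over, descend and close.

Request:
apply_moves:
  motion: "0 0 0 0.06 0.15 0 1; 0 0 0 0.095 0.223 -0.1 1; 0 0 0 0.095 0.223 -0.3 1; 0 0 0 0.095 0.223 -0.5 1; 0 0 0 0.095 0.223 -0.65 1; 0 0 0 0.095 0.223 -0.76 1; 0 0 0 0.095 0.223 -0.8 1; 0 0 0 0.095 0.223 -0.8 1"

```text
time_s: 2.65
position: [0.4471, -0.1877, 0.1715]
tcp_rot: [3.142, -0.0, -0.219]
ft_force: [0.3, 0.2, -0.4]
finger_gap: 0.0853
grasp_force: 0.0
```

Run:
```python
from h import *
o=ctrl.get_obs(); print(o["position"],o["tcp_rot"],o["ft_force"])
im=ctrl.capture("wrist"); cv2.imwrite("pics/w2.png",im[...,::-1])
k,l,s,c=cv2.connectedComponentsWithStats(red(im))
for i in range(1,k):
    if s[i,4]>300:
        print(s[i],c[i],onz("wrist",c[i],.197,o))
```

```text
[ 0.4470838 -0.1877432  0.1715204] [ 3.14154481e+00 -1.21737763e-04 -2.18640482e-01] [ 0.31155169  0.21728801 -0.35951061]
[ 302  329   50   45 1757] [326.61980649 351.34889015] [ 0.4435415  -0.19055963  0.197     ]
[  0 399  18  49 556] [  7.10611511 420.57733813] [ 0.43631229 -0.03604897  0.197     ]
```

View pics/w2.png

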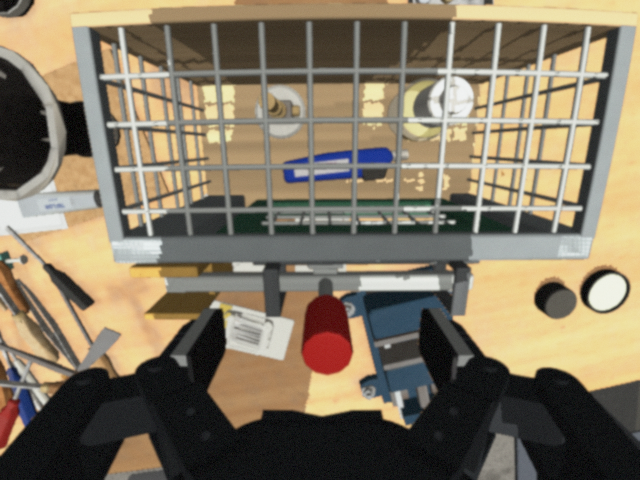

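Run:
```python
from h import *
o=ctrl.get_obs()
print(onz("wrist",(327,347),.207,o),onz("wrist",(327,351),.207,o))
a=onz("wrist",(112,262),.16,o);b=onz("wrist",(588,258),.16,o);print(a,b,np.degrees(np.arctan2(*(a-b)[1::-1]))-90)
a=onz("wrist",(165,283),.135,o);b=onz("wrist",(455,283),.135,o);print(a,b,np.degrees(np.arctan2(*(a-b)[1::-1]))-90)
```

```text
[ 0.45193691 -0.19232513  0.207     ] [ 0.45024597 -0.19195894  0.207     ]
[ 0.49139729 -0.09204146  0.16      ] [ 0.44163067 -0.32546788  0.16      ] -12.035293440902976
[ 0.46738078 -0.0997123   0.135     ] [ 0.43059955 -0.26549555  0.135     ] -12.509212370729003
```

Here the knob's top disc is at (327,347), which puts it at about (0.449, -0.191). I'll make a small correction and close.

Request:
apply_moves:
  motion: "0 0 0 0.013 -0.02 0 1; 0 0 0 0.013 -0.02 0 0; 0 0 0 0.013 -0.02 0 -1; 0 0 0 0.013 -0.02 0 -1; 0 0 0 0.013 -0.02 0 -1; 0 0 0 0.013 -0.02 0 -1; 0 0 0 0.013 -0.02 0 -1; 0 0 0 0.013 -0.02 0 -1"

```text
time_s: 3.7
position: [0.4492, -0.1904, 0.1715]
tcp_rot: [-3.141, -0.0, -0.218]
ft_force: [0.2, 1.3, 2.2]
finger_gap: 0.0184
grasp_force: 58.5
```

Request:
apply_moves:
  motion: "0 0 0 0 0 0.02 -1; 0 0 0 0 0 0.04 -1; 0 0 0 0 0 0.06 -1; 0 0 0 0 0 0.08 -1; 0 0 0 0 0 0.083 -1; 0 0 0 0 0 0.083 -1"

```text
time_s: 4.45
position: [0.4491, -0.1904, 0.1837]
tcp_rot: [-3.141, 0.0, -0.218]
ft_force: [-0.1, 1.0, -3.2]
finger_gap: 0.0186
grasp_force: 58.6
```

Run:
```python
from h import *
o=ctrl.get_obs(); print(o["position"],o["ft_force"],o["wrist_torque"])
im=ctrl.capture("wrist"); im2=ctrl.capture("scene")[150:270,225:345]
a=cv2.resize(im[220:460,180:470],None,fx=1.6,fy=1.6); b=cv2.resize(im2,(a.shape[0],a.shape[0]))
p=np.hstack([a,b]); p=cv2.resize(p,(800,int(p.shape[0]*800/p.shape[1])));cv2.imwrite("pics/w3.png",p[...,::-1])
```

```text
[ 0.44906476 -0.19041179  0.18365927] [-0.06552708  0.97548208 -3.20222619] [ 0.18919808 -0.01369002 -0.00766434]
```

View pics/w3.png

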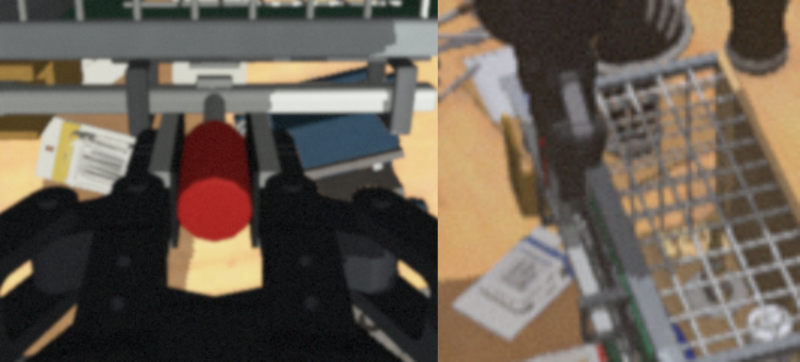

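Request:
apply_moves:
  motion: "0 0 0 -0.004 -0.02 0 -1; 0 0 0 -0.009 -0.039 0 -1; 0 0 0 -0.013 -0.059 0 -1; 0 0 0 -0.017 -0.078 0 -1; 0 0 0 -0.017 -0.078 0 -1"

```text
time_s: 5.18
position: [0.4465, -0.2026, 0.1837]
tcp_rot: [3.141, -0.0, -0.219]
ft_force: [0.7, -0.7, -3.9]
finger_gap: 0.0182
grasp_force: 58.6
```

Request:
apply_moves:
  motion: "0 0 0 -0.004 -0.02 0 -1; 0 0 0 -0.009 -0.039 0 -1; 0 0 0 -0.013 -0.059 0 -1; 0 0 0 -0.017 -0.078 0 -1; 0 0 0 -0.022 -0.098 0 -1; 0 0 0 -0.026 -0.117 0 -1; 0 0 0 -0.03 -0.137 0 -1; 0 0 0 -0.034 -0.154 0 -1; 0 0 0 -0.034 -0.154 0 -1"

```text
time_s: 6.3
position: [0.4415, -0.2256, 0.1837]
tcp_rot: [3.141, -0.0, -0.219]
ft_force: [0.8, -1.0, -4.3]
finger_gap: 0.0184
grasp_force: 58.7
```

Run:
```python
from h import *
o=ctrl.get_obs(); print(o["position"],o["ft_force"],o["wrist_torque"])
im=ctrl.capture("wrist")
cv2.imwrite("pics/w4.png",cv2.resize(im,(640,480))[...,::-1])
```

```text
[ 0.4414537  -0.22558251  0.18373153] [ 0.78540249 -1.01627552 -4.32490244] [-0.15056733 -0.24086008  0.02687187]
```

View pics/w4.png

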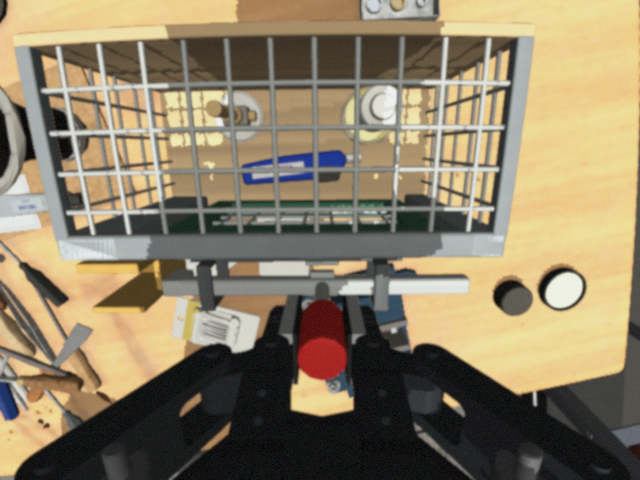

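The bar has moved back by about 35 mm: its keeper end is now 105 px from the frame edge, against 53 px before. I'll start the swing about the hinge at about (0.4475, -0.307).

Request:
apply_moves:
  motion: "0 0 0.0139 -0.0237 -0.0023 0 -1; 0 0 0.0278 -0.0474 -0.0056 0 -1; 0 0 0.0417 -0.0708 -0.0099 0 -1; 0 0 0.0556 -0.0941 -0.0152 0 -1; 0 0 0.0556 -0.0941 -0.0152 0 -1"

```text
time_s: 6.98
position: [0.4276, -0.2277, 0.184]
tcp_rot: [3.141, -0.001, -0.044]
ft_force: [2.4, -1.5, -3.5]
finger_gap: 0.0185
grasp_force: 58.7
```

Request:
apply_moves:
  motion: "0 0 0.0139 -0.023 -0.0064 0 -1; 0 0 0.0278 -0.0457 -0.0137 0 -1; 0 0 0.0417 -0.0681 -0.0221 0 -1; 0 0 0.0556 -0.0901 -0.0314 0 -1; 0 0 0.0694 -0.1116 -0.0416 0 -1; 0 0 0.0833 -0.1326 -0.0528 0 -1; 0 0 0.0833 -0.1326 -0.0528 0 -1; 0 0 0.0833 -0.1326 -0.0528 0 -1; 0 0 0.0833 -0.1326 -0.0528 0 -1"

```text
time_s: 8.1
position: [0.4078, -0.2354, 0.1838]
tcp_rot: [3.141, -0.0, 0.218]
ft_force: [4.0, -0.5, -3.0]
finger_gap: 0.0184
grasp_force: 58.7
```

Run:
```python
from h import *
o=ctrl.get_obs(); print(o["position"],o["ft_force"],o["wrist_torque"])
im=ctrl.capture("wrist"); cv2.imwrite("pics/w5.png",im[...,::-1])
```

```text
[ 0.40775824 -0.23541846  0.1837811 ] [ 3.98003337 -0.4624472  -3.0189508 ] [-0.09637585 -0.96423677 -0.00832573]
```

View pics/w5.png

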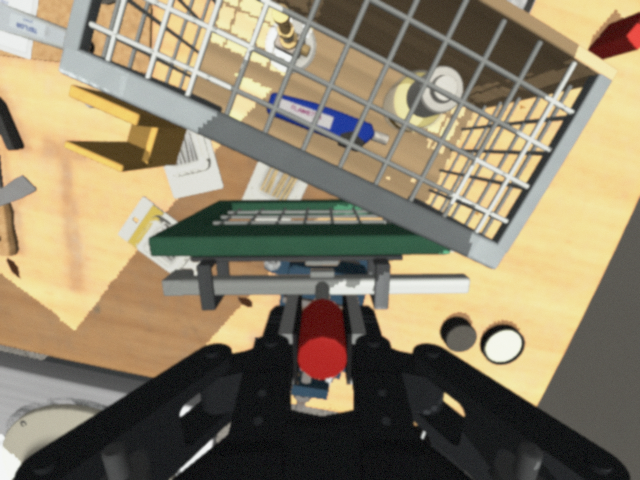

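The gate now stands open at about 25°. Its green edge is along row 245 and the frame is tilted about 24° in the picture. The knob is held at (323,340) and the bolt is still drawn (bar 165 to 468). I'll hold briefly and hand in.

Request:
apply_moves:
  motion: "0 0 0 0 0 0 -1; 0 0 0 0 0 0 -1; 0 0 0 0 0 0 -1; 0 0 0 0 0 0 -1"

```text
time_s: 8.65
position: [0.4075, -0.2354, 0.1837]
tcp_rot: [3.142, -0.0, 0.218]
ft_force: [3.3, 0.1, -3.5]
finger_gap: 0.0182
grasp_force: 58.7
```

Run:
```python
from plant import ctrl
o=ctrl.get_obs(); print(o["position"],o["ft_force"],o["finger_gap"],o["time_s"])
print(ctrl.finish_job())
```

```text
[ 0.40749014 -0.23544363  0.18374987] [ 3.29100819  0.06583624 -3.540707  ] 0.018170187544194857 8.65
the job is handed in; nothing more can be done
None
```

I lifted the bolt about 12 mm over the lip, drew it about 36 mm and swung the gate to about 25°; I handed the job in at 8.65 s still holding the red knob, no verdict came back, and I did not touch the other things on the bench.

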